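# Gauge the depth of a channel

## Task

Take the depth gauge from its wooden rest and set it over the middle of the straight channel cut along the top of one steel block (not the block with round bores), its long base squarely across the channel. Push it down, its sprung probe on the channel floor, until the base sits flat on both edges, then let go and leave it standing there for the depth to be read.

Things in the scene. Friction and masses are not known exactly. Their poses are not given: they have to be found in the camera images.
- gauge_mid (a point): Depth gauge, upright, 0.3 kg: steel base 34 (x) x 70 (y) x 10 mm, on it a grey box housing 24 (x) x 30 (y) mm, 64 mm tall, white scale on its -x face, dark cap 3 mm high on top. This point is the housing's centre, 42 mm above the base's flat underside. z up, y along the long base. Grip the housing across its 30 mm width (along y).
- channel (a point): Middle of the channel in a fixed steel block, on its centre line, level with the block's top, 30 mm above the bench. Block 120 (x) x 96 (y) x 30 mm; the channel runs its full length along x, 24 mm wide, 12 mm deep, flat floor. A fixed sister block of the same size and metal has three round 24 mm bores in a row instead: not this one.
- gauge_probe (a joint): How far (m) the probe, a 6 mm pin under the middle of the base, is pushed up: 0 = fully out, tip 20 mm below the base's underside; 0.020 = flush; seated over the channel 0.008. A spring (2.0 N out, 2.8 N flush) drives it out against 1.4 N friction; pushing in takes about 4 N. Let go early, the gauge stays propped on the probe; seated, its weight holds it down.
- gauge_rest: Fixed wooden rest, 60 (x) x 90 (y) x 40 mm, origin at the centre of its underside. The gauge stands on its top at the start, probe hanging in a loose 18 mm hole: lift it straight up by at least 30 mm before moving aside.
There are look-alikes about, which are no part of the job. What is shaped like the part that bears gauge_mid but yellow is not meant.

How it is judged:
By the outcome, as a careful person would: the job done as asked, in the order asked, and still so for the second after the job is handed in, with the robot touching nothing.
It also fails if it takes over 48 s, if anything falls off the work surface, if the arm or the gripper's body presses on something with over 40 N, if the wrist force passes 120 N, or if a joint passes its speed limit or range.

## Robot

A 6-joint arm with a two-finger parallel gripper is mounted at the origin on a cart in front of the work surface, level with it; the furniture and walls round the work are solid. World frame = base frame: x ahead of the robot, y to its left, z up, the work surface at z = 0. Lengths are in mm, angles in rad, forces in N, time in s.
With the tool pointing down it reaches from about 350 to 775 mm from the base axis. Payload 7.3 kg.
Tool frame: the origin (TCP) lies on the centre line of the jaws, within the pads' length; the fingertips stand 17 mm ahead of it and the grasp point (between the pads) lies 2 mm behind it; z points along the fingers, y is the line along which they close (so a half turn about z gives the same grasp; the last joint's range is limited). The gripper opens to 92 mm and grips with 3 to 60 N. Pads are 19 mm wide; open, the fingers measure 130 mm over their backs; the gripper's body (75 mm by 190 mm) begins 47 mm behind the grasp point.
Start: joints at [-1.467, 0.342, 1.524, -0, 1.275, -0.146], TCP at [129.807, -508.717, 243.741] pointing down, gripper open.
Joint ranges: [-2.53, 2.53], [-0.77, 2.02], [0.04, 2.7], [-1, 4.14], [0.28, 2.66], [-3.11, 3.11]. Speed limits (rad/s): [2.57, 2.57, 3.14, 3.14, 3.14, 3.14].

## Interface

Orientations are given as [roll, pitch, yaw] about the fixed x, y, z axes, in that order (R = Rz(yaw) Ry(pitch) Rx(roll)).
In Python, from plant import bot gives the robot as it stands. The module is installed in compiled form; this text tells all that it offers.
- The arm moves only by the shell command python3 -m pendant 'ROWS'. ROWS is JSON, a list of rows, each a list of 3 entries, a list of its own where there are three numbers: the shift along the world's x, y, z as a fraction of full scale, then the turn, a rotation vector about the world's x, y, z as a fraction of full scale, then the opening, from -1 (shut) to 1 (fully open), so that 0 is half open. In form: [[[tx, ty, tz], [rx, ry, rz], claw], ...]. A call has exactly 10 rows; each row shifts and turns the commanded pose from where the row before left it; what a row does not reach is not made up. Full scale, the value 1, is 30 mm for a shift and 0.12 rad for a turn. A row lasts 1/12 s, in which the tool goes at most 41.7 mm and 7.16 degrees, less where a joint would pass 70% of its speed; a pose out of reach is approached as far as the arm can. A call with a number of a shift or a turn outside -1 to 1 is refused whole. A call with a gripper value outside its range is refused whole. The fingers move at their own pace and stop on an object; the grip force is fixed at half the most. Time passes only in rows, so rows that do not move let the fingers close, or fill a call up. It gives the time, the measured TCP pose, the force, the opening and the grip force at its end, in the units of the state.
- bot.get_obs(): the state, without advancing time (a new reading comes with each control period).
- bot.capture(name): name is "scene" or "top"; returns the picture (384x512x3 uint8, blue, green, red); there is no depth.
- bot.camera_params(name): a dict with "fovy" (degrees; the focal length in pixels is half the picture's height over the tangent of half this angle, whatever the lens; pixels are square), "cx", "cy" (the principal point, pixels), "camera_from_world" (4x4, takes a point from world to camera coordinates). Camera axes: x right, y down, z forward; pixel columns grow to the right and rows downward; lengths in mm; the calibration is good to about 2 mm. A picture is of the moment at which its call begins. camera_params takes no time and is no camera call.
- bot.close_job(): hands the job in; it is judged then, once.
The state is a dict: "time": time; "joint_positions": joint angles; "dq": joint speeds; "tau": joint torques, N m; "tool_pos": TCP position; "tcp_rot": TCP orientation; "contact_force": force on the tool from outside, world axes, zero at the start; "moment": the same for the moment, N m; "grip_width": finger opening in mm; "finger_force": force on a finger pad.
Only numpy, scipy, OpenCV 4.12 (cv2) and the standard library are available. Lean on these libraries where they do the work, as an engineer would, in place of code of your own. Each camera call takes 0.05 s, during which the arm holds its last target. There are 200 camera calls.

## Working session

There is one attempt and no reset: what is moved stays moved. The work goes in short steps, Python scripts to look and compute and a shell command to move; the robot and the scene stay as the last step left them, time stands still between calls to the robot, and variables do not carry over. Pictures are saved under pics/ and viewed, at most 10 in all, crops included, and the job is handed in when it is done.

```bash
mkdir -p pics; python3 - <<'E'
from plant import bot
import cv2,numpy as np
for n in("scene","top"):
    im=bot.capture(n);cv2.imwrite(f"pics/{n}0.png",im)
    p=bot.camera_params(n);print(n,p["fovy"],p["cx"],p["cy"],np.round(p["camera_from_world"],3).tolist())
o=bot.get_obs();print(o)
E
```

```text
scene 53.37588747213845 256.5410747887931 193.46457127782062 [[-0.862, -0.507, -0.004, 438.526], [-0.377, 0.647, -0.663, 235.84], [0.339, -0.569, -0.749, 805.765], [0.0, 0.0, 0.0, 1.0]]
top 57.699028994172586 253.90796020948028 194.39837479903022 [[0.028, -1.0, 0.006, 10.703], [-0.988, -0.028, -0.152, 506.95], [0.152, -0.001, -0.988, 852.048], [0.0, 0.0, 0.0, 1.0]]
{'time': 0.1, 'joint_positions': array([-1.46700667e+00,  3.42680102e-01,  1.52489195e+00,  3.27879681e-05,
        1.27539471e+00, -1.46010838e-01]), 'dq': array([ 0.00019831, -0.00141949, -0.0015145 ,  0.00062531, -0.00051795,
       -0.00070717]), 'tau': array([ 9.82642814e-04, -4.32003880e+01, -2.44694638e+01,  7.19205779e-02,
        5.26048732e-02, -4.66094934e-05]), 'tool_pos': array([ 129.77703348, -508.37337555,  243.11070901]), 'tcp_rot': array([-3.14023773e+00, -2.30943088e-04,  2.49790772e-01]), 'contact_force': array([-0.18844725, -0.80449484,  1.32879762]), 'moment': array([ 0.03459448,  0.00324684, -0.00118873]), 'finger_force': 0.0, 'grip_width': 91.75051346250939}
```

View pics/scene0.png

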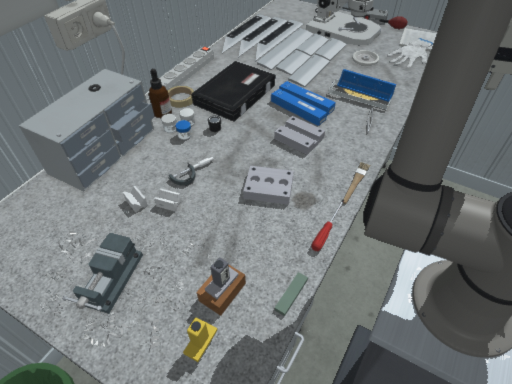

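View pics/top0.png

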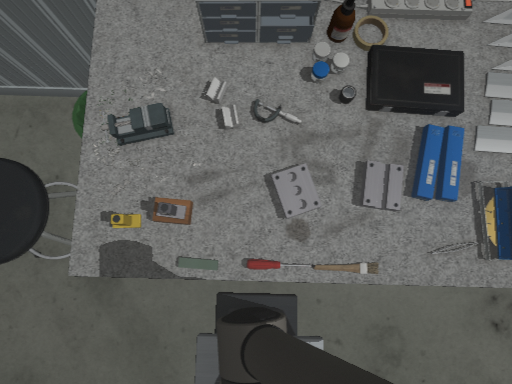

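The scene view shows the grey gauge on its brown rest at about (221,283), the channel block at about (300,134), the bored block at (268,186) and the yellow look-alike at (200,338). In the top view the gauge is at (172,210) and the channel block at (384,186). Next I'll zoom in on these.

```bash
python3 - <<'E'
import cv2,numpy as np
t=cv2.imread("pics/top0.png");s=cv2.imread("pics/scene0.png")
def c(im,x,y,w=56,h=42): return cv2.resize(im[y-h//2:y+h//2,x-w//2:x+w//2],(400,300),interpolation=cv2.INTER_CUBIC)
print("scale 400/56=7.143")
cv2.imwrite("pics/z.png",np.vstack([np.hstack([c(t,172,210),c(t,384,186,72,54)]),np.hstack([c(s,221,284,72,54),c(s,300,134,72,54)])]))
E
```

```text
scale 400/56=7.143
```

View pics/z.png

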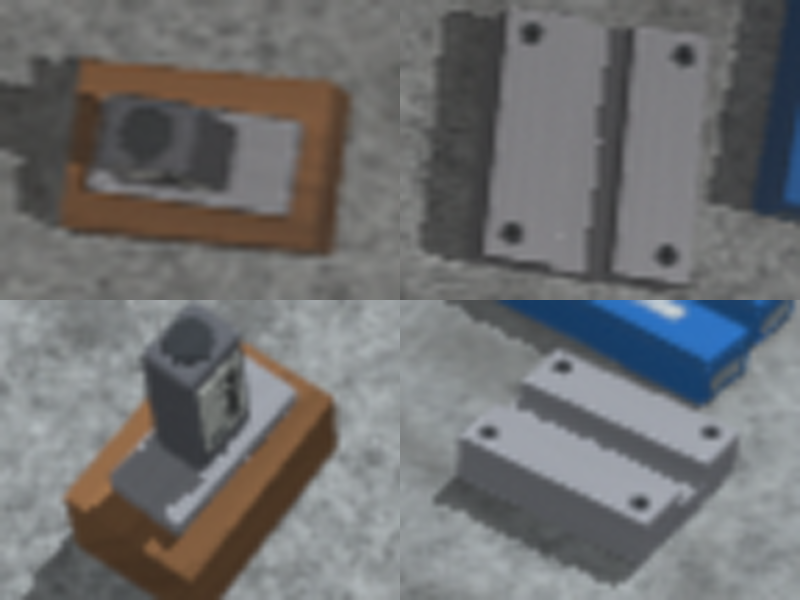

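The zoom shows the gauge cap centre at zoom pixel (147,132) in the top view and (188,340) in the scene view. The channel block's four corner holes, the base corners and the rest corners are also clear. Now I'll cast rays through these points.

```bash
cat > h.py <<'E'
from plant import bot
import numpy as np
def ray(n,u,v):
    p=bot.camera_params(n);f=192/np.tan(np.radians(p["fovy"]/2));T=np.array(p["camera_from_world"])
    d=T[:3,:3].T@np.array([(u-p["cx"])/f,(v-p["cy"])/f,1]);return -T[:3,:3].T@T[:3,3],d/np.linalg.norm(d)
def plane(n,u,v,z):
    o,d=ray(n,u,v);return o+d*(z-o[2])/d[2]
def tri(a,b):
    (o1,d1),(o2,d2)=ray(*a),ray(*b);A=np.stack([d1,-d2],1);s=np.linalg.lstsq(A,o2-o1,rcond=None)[0]
    p,q=o1+s[0]*d1,o2+s[1]*d2;return (p+q)/2,np.linalg.norm(p-q)
E
python3 - <<'E'
from h import *
np.set_printoptions(precision=1,suppress=True)
Z=lambda x,y,x0,y0,s,ox,oy:(x0+(x-ox+.5)/s-.5,y0+(y-oy+.5)/s-.5)
gt=lambda x,y:("top",)+Z(x,y,144,189,400/56,0,0)
bt=lambda x,y:("top",)+Z(x,y,348,159,400/72,400,0)
gs=lambda x,y:("scene",)+Z(x,y,185,257,400/72,0,300)
bs=lambda x,y:("scene",)+Z(x,y,264,107,400/72,400,300)
print("cap",tri(gt(147,132),gs(188,340)),plane(*gt(147,132),117),plane(*gs(188,340),117))
B=np.array([plane(*gt(*p),50) for p in[(302,121),(293,215),(88,189)]])
print("base top",B,"ctr",(B[0]+B[2])/2,"sides",np.linalg.norm(B[0]-B[1]),np.linalg.norm(B[1]-B[2]),"yaw long",np.degrees(np.arctan2(*(B[2]-B[1])[[1,0]])))
B=np.array([plane(*gs(*p),50) for p in[(298,390),(175,528),(112,478)]])
print("base scene",B,"ctr",(B[0]+B[2])/2,"sides",np.linalg.norm(B[0]-B[1]),np.linalg.norm(B[1]-B[2]),"yaw long",np.degrees(np.arctan2(*(B[0]-B[1])[[1,0]])))
R=np.array([plane(*gt(*p),40) for p in[(80,60),(345,86),(332,252),(64,228)]])
print("rest",R,R.mean(0),[np.linalg.norm(R[i]-R[i-1]) for i in range(4)])
for nm,f,P in(("t",bt,[(532,33),(684,55),(667,255),(512,233)]),("s",bs,[(640,503),(488,432),(563,367),(711,432)])):
    H=np.array([plane(*f(*p),30) for p in P]);e=(H[0]-H[3])+(H[1]-H[2])
    print("holes",nm,H,H.mean(0),[np.linalg.norm(H[i]-H[i-1]) for i in range(4)],np.degrees(np.arctan2(e[1],e[0])))
E
```

```text
cap (array([458.5, 232. , 114.8]), np.float64(1.306451477872974)) [458.9 231.7 117. ] [457.  232.8 117. ]
base top [[471.6 194.8  50. ]
 [438.6 196.   50. ]
 [445.6 268.1  50. ]] ctr [458.6 231.4  50. ] sides 33.102646798486774 72.39417786578045 yaw long 84.39973736141366
base scene [[436.2 199.   50. ]
 [444.4 268.9  50. ]
 [475.6 264.3  50. ]] ctr [455.9 231.6  50. ] sides 70.43612315036214 31.52245582931781 yaw long -96.74559736247485
rest [[492.4 277.   40. ]
 [485.8 182.2  40. ]
 [426.7 183.5  40. ]
 [432.5 278.3  40. ]] [459.3 230.2  40. ] [np.float64(59.93886135268128), np.float64(95.01300280177286), np.float64(59.078684984965996), np.float64(95.00325301563532)]
holes t [[ 595.7 -280.4   30. ]
 [ 587.2 -351.9   30. ]
 [ 491.9 -340.6   30. ]
 [ 500.2 -268.9   30. ]] [ 543.7 -310.5   30. ] [np.float64(96.22787259873644), np.float64(71.9608025884552), np.float64(95.89872289231015), np.float64(72.19824836087291)] -6.809376292594698
holes s [[ 498.1 -268.4   30. ]
 [ 593.8 -279.6   30. ]
 [ 584.5 -350.4   30. ]
 [ 490.  -339.9   30. ]] [ 541.6 -309.6   30. ] [np.float64(72.02806275560819), np.float64(96.40222452849218), np.float64(71.47784799946325), np.float64(95.07330466234478)] 83.05647902709765
```

```bash
python3 -m pendant '[[[0.9,0.8,0],[0,0,-0.296],1],[[0.9,0.8,0],[0,0,-0.296],1],[[0.9,0.8,0],[0,0,-0.296],1],[[0.9,0.8,0],[0,0,-0.296],1],[[0.9,0.8,0],[0,0,-0.296],1],[[0.9,0.8,0],[0,0,-0.296],1],[[0.9,0.8,0],[0,0,-0.296],1],[[0.9,0.8,0],[0,0,-0.296],1],[[0.9,0.8,0],[0,0,-0.296],1],[[0.9,0.8,0],[0,0,-0.296],1]]'
python3 -m pendant '[[[0.1,1,0],[0,0,0],1],[[0.1,1,0],[0,0,0],1],[[0.1,1,0],[0,0,0],1],[[0.1,1,0],[0,0,0],1],[[0.1,1,0],[0,0,0],1],[[0.1,1,0],[0,0,0],1],[[0.1,1,0],[0,0,0],1],[[0.1,1,0],[0,0,0],1],[[0.1,1,0],[0,0,0],1],[[0.1,1,0],[0,0,0],1]]'
python3 -m pendant '[[[0.1,0.8,0],[0,0,0],1],[[0.1,0.8,0],[0,0,0],1],[[0.1,0.8,0],[0,0,0],1],[[0.1,0.8,0],[0,0,0],1],[[0.1,0.8,0],[0,0,0],1],[[0.1,0.8,0],[0,0,0],1],[[0.1,0.8,0],[0,0,0],1],[[0.1,0.8,0],[0,0,0],1],[[0,0,0],[0,0,0],1],[[0,0,0],[0,0,0],1]]'
```

```text
time: 0.93
tool_pos: [400.7, -267.1, 243.5]
tcp_rot: [-3.141, 0.0, -0.107]
contact_force: [0.1, -0.6, 0.7]
grip_width: 91.9
finger_force: 0.0
time: 1.77
tool_pos: [429.5, 32.8, 243.6]
tcp_rot: [3.141, 0.0, -0.105]
contact_force: [0.0, 0.5, -0.6]
grip_width: 91.7
finger_force: 0.0
time: 2.6
tool_pos: [453.4, 224.0, 243.1]
tcp_rot: [3.141, 0.001, -0.103]
contact_force: [0.9, -1.0, -0.5]
grip_width: 91.4
finger_force: 0.0
```

```bash
python3 -m pendant '[[[0.16,0.26,0],[0,0,0],1],[[0,0,-0.7],[0,0,0],1],[[0,0,-0.7],[0,0,0],1],[[0,0,-0.7],[0,0,0],1],[[0,0,-0.7],[0,0,0],1],[[0,0,-0.7],[0,0,0],1],[[0,0,0],[0,0,0],1],[[0,0,0],[0,0,0],1],[[0,0,0],[0,0,0],1],[[0,0,0],[0,0,0],1]]'
python3 - <<'E'
from plant import bot
import cv2,numpy as np
c=lambda im,x,y,w=80,h=120: cv2.resize(im[y-h//2:y+h//2,x-w//2:x+w//2],(400,600),interpolation=cv2.INTER_CUBIC)
cv2.imwrite("pics/a.png",np.hstack([c(bot.capture("top"),172,210),c(bot.capture("scene"),221,264)]))
E
```

```text
time: 3.43
tool_pos: [459.6, 231.2, 140.3]
tcp_rot: [-3.141, -0.003, -0.106]
contact_force: [-0.5, 0.0, 0.9]
grip_width: 91.9
finger_force: 0.0
```

View pics/a.png

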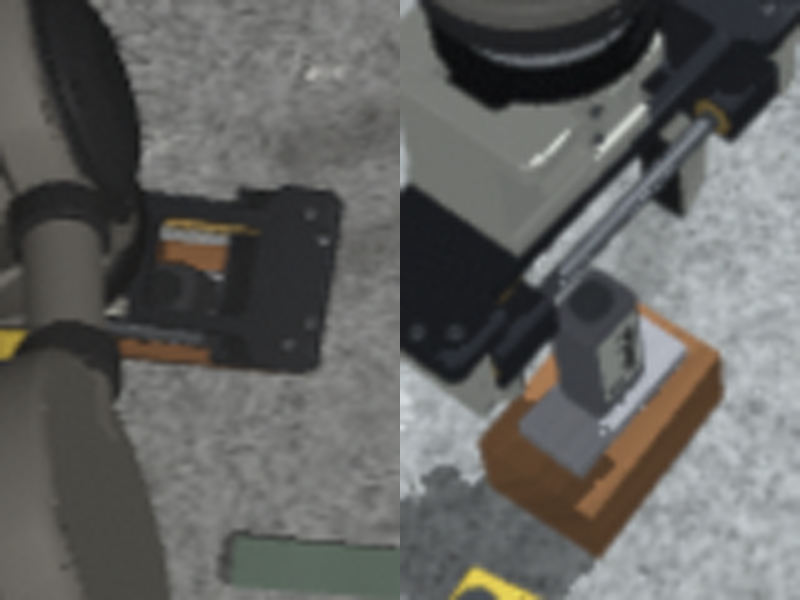

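The fingers straddle the housing along y, with the cap near (190,285) in the left half. I'll descend and grip.

```bash
python3 -m pendant '[[[-0.03,0,-0.5],[0,0,0],1],[[0,0,-0.5],[0,0,0],1],[[0,0,-0.4],[0,0,0],1],[[0,0,-0.3],[0,0,0],1],[[0,0,-0.15],[0,0,0],1],[[0,0,0],[0,0,0],1],[[0,0,0],[0,0,0],1],[[0,0,0],[0,0,0],1],[[0,0,0],[0,0,0],1],[[0,0,0],[0,0,0],1]]'
python3 -m pendant '[[[0,0,0],[0,0,0],-0.2],[[0,0,0],[0,0,0],-0.2],[[0,0,0],[0,0,0],-0.2],[[0,0,0],[0,0,0],-0.3],[[0,0,0],[0,0,0],-0.4],[[0,0,0],[0,0,0],-1],[[0,0,0],[0,0,0],-1],[[0,0,0],[0,0,0],-1],[[0,0,0],[0,0,0],-1],[[0,0,0],[0,0,0],-1]]'
```

```text
time: 4.37
tool_pos: [458.0, 231.2, 83.8]
tcp_rot: [-3.141, -0.001, -0.105]
contact_force: [-0.6, -0.0, 1.3]
grip_width: 92.0
finger_force: 0.0
time: 5.2
tool_pos: [457.7, 231.2, 83.3]
tcp_rot: [-3.142, -0.0, -0.105]
contact_force: [0.3, -1.6, -1.6]
grip_width: 29.8
finger_force: 20.7
```

```bash
python3 -m pendant '[[[0,0,0],[0,0,0],-1],[[0,0,0.2],[0,0,0],-1],[[0,0,0.4],[0,0,0],-1],[[0,0,0.4],[0,0,0],-1],[[0,0,0.4],[0,0,0],-1],[[0,0,0.4],[0,0,0],-1],[[0,0,0.4],[0,0,0],-1],[[0,0,0.4],[0,0,0],-1],[[0,0,0],[0,0,0],-1],[[0,0,0],[0,0,0],-1]]'
```

```text
time: 6.03
tool_pos: [457.8, 231.0, 161.5]
tcp_rot: [-3.141, -0.001, -0.105]
contact_force: [0.4, 0.4, -3.6]
grip_width: 30.1
finger_force: 30.0
```

```bash
python3 -m pendant '[[[0.05,-0.4,0],[0,0,0],-1],[[0.16,-0.95,0],[0,0,0],-1],[[0.16,-0.95,0],[0,0,0],-1],[[0.16,-0.95,0],[0,0,0],-1],[[0.16,-0.95,0],[0,0,0],-1],[[0.16,-0.95,0],[0,0,0],-1],[[0.16,-0.95,0],[0,0,0],-1],[[0.16,-0.95,0],[0,0,0],-1],[[0.16,-0.95,0],[0,0,0],-1],[[0.16,-0.95,0],[0,0,-0.12],-1]]'
python3 -m pendant '[[[0.16,-0.95,0],[0,0,0],-1],[[0.16,-0.95,0],[0,0,0],-1],[[0.16,-0.95,0],[0,0,0],-1],[[0.16,-0.95,0],[0,0,0],-1],[[0.16,-0.95,0],[0,0,0],-1],[[0.16,-0.95,0],[0,0,0],-1],[[0.16,-0.95,0],[0,0,0],-1],[[0.1,-0.95,0],[0,0,0],-1],[[0.1,-0.95,0],[0,0,0],-1],[[0,-0.5,0],[0,0,0],-1]]'
python3 -m pendant '[[[0,0,0],[0,0,0],-1],[[0,0,-0.5],[0,0,0],-1],[[0,0,-0.5],[0,0,0],-1],[[0,0,-0.4],[0,0,0],-1],[[0,0,-0.2],[0,0,0],-1],[[0,0,0],[0,0,0],-1],[[0,0,0],[0,0,0],-1],[[0,0,0],[0,0,0],-1],[[0,0,0],[0,0,0],-1],[[0,0,0],[0,0,0],-1]]'
python3 - <<'E'
from plant import bot
import cv2,numpy as np
c=lambda im,x,y,w=80,h=120: cv2.resize(im[y-h//2:y+h//2,x-w//2:x+w//2],(400,600),interpolation=cv2.INTER_CUBIC)
t,s=bot.capture("top"),bot.capture("scene");cv2.imwrite("pics/t1.png",t);cv2.imwrite("pics/s1.png",s)
cv2.imwrite("pics/b.png",np.hstack([c(t,384,186),c(s,300,120)]))
E
```

```text
time: 6.87
tool_pos: [501.5, -39.4, 160.2]
tcp_rot: [3.142, 0.002, -0.12]
contact_force: [0.4, 0.6, -2.2]
grip_width: 29.6
finger_force: 30.0
time: 7.7
tool_pos: [541.0, -312.4, 159.7]
tcp_rot: [3.141, 0.001, -0.122]
contact_force: [-0.7, -0.4, -3.5]
grip_width: 30.2
finger_force: 30.0
time: 8.53
tool_pos: [542.4, -309.0, 114.1]
tcp_rot: [3.141, -0.001, -0.12]
contact_force: [0.8, -1.2, -2.3]
grip_width: 30.0
finger_force: 30.0
```

View pics/b.png

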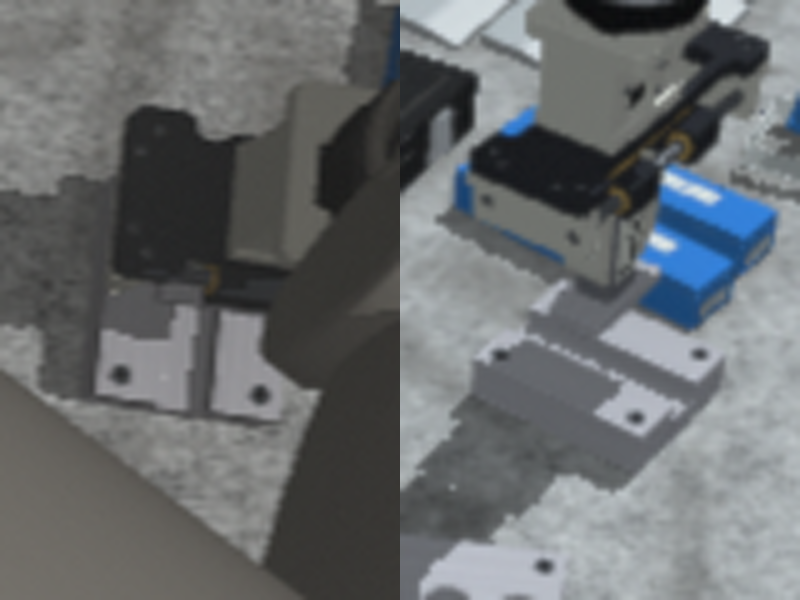

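The gauge is still held upright, hovering over the middle of the channel block. The finger hides the housing at about (620,240), and the base shows above the channel near (600,290). I'll shift y by −1 mm and descend.

```bash
python3 -m pendant '[[[0.01,-0.035,0],[0,0,0],-1],[[0,0,-0.3],[0,0,0],-1],[[0,0,-0.3],[0,0,0],-1],[[0,0,-0.2],[0,0,0],-1],[[0,0,-0.1],[0,0,0],-1],[[0,0,-0.05],[0,0,0],-1],[[0,0,0],[0,0,0],-1],[[0,0,0],[0,0,0],-1],[[0,0,0],[0,0,0],-1],[[0,0,0],[0,0,0],-1]]'
python3 -m pendant '[[[0,0,-0.05],[0,0,0],-1],[[0,0,-0.05],[0,0,0],-1],[[0,0,-0.05],[0,0,0],-1],[[0,0,-0.05],[0,0,0],-1],[[0,0,0],[0,0,0],-1],[[0,0,0],[0,0,0],-1],[[0,0,0],[0,0,0],-1],[[0,0,0],[0,0,0],-1],[[0,0,0],[0,0,0],-1],[[0,0,0],[0,0,0],-1]]'
```

```text
time: 9.47
tool_pos: [542.5, -310.1, 85.1]
tcp_rot: [3.141, -0.001, -0.12]
contact_force: [-0.0, 1.1, -3.6]
grip_width: 29.8
finger_force: 30.0
time: 10.3
tool_pos: [542.4, -310.0, 78.8]
tcp_rot: [3.141, -0.0, -0.12]
contact_force: [0.9, 0.9, -1.3]
grip_width: 30.1
finger_force: 30.0
```

```bash
python3 -m pendant '[[[0,0,-0.05],[0,0,0],-1],[[0,0,-0.05],[0,0,0],-1],[[0,0,0],[0,0,0],-1],[[0,0,0],[0,0,0],-1],[[0,0,0],[0,0,0],-1],[[0,0,0],[0,0,0],-1],[[0,0,0],[0,0,0],-1],[[0,0,0],[0,0,0],-1],[[0,0,0],[0,0,0],-1],[[0,0,0],[0,0,0],-1]]'
python3 -m pendant '[[[0,0,-0.05],[0,0,0],-1],[[0,0,0],[0,0,0],-1],[[0,0,0],[0,0,0],-1],[[0,0,0],[0,0,0],-1],[[0,0,0],[0,0,0],-1],[[0,0,0],[0,0,0],-1],[[0,0,0],[0,0,0],-1],[[0,0,0],[0,0,0],-1],[[0,0,0],[0,0,0],-1],[[0,0,0],[0,0,0],-1]]'
```

```text
time: 11.13
tool_pos: [542.3, -310.0, 75.7]
tcp_rot: [3.141, 0.0, -0.12]
contact_force: [1.1, -0.4, -1.9]
grip_width: 29.8
finger_force: 30.0
time: 11.97
tool_pos: [542.3, -310.0, 74.2]
tcp_rot: [3.141, -0.0, -0.12]
contact_force: [0.4, 0.4, -0.4]
grip_width: 30.1
finger_force: 30.0
```

```bash
python3 -m pendant '[[[0,0,-0.04],[0,0,0],-1],[[0,0,0],[0,0,0],-1],[[0,0,0],[0,0,0],-1],[[0,0,0],[0,0,0],-1],[[0,0,0],[0,0,0],-1],[[0,0,0],[0,0,0],-1],[[0,0,0],[0,0,0],-1],[[0,0,0],[0,0,0],-1],[[0,0,0],[0,0,0],-1],[[0,0,0],[0,0,0],-1]]'
python3 -m pendant '[[[0,0,-0.04],[0,0,0],-1],[[0,0,0],[0,0,0],-1],[[0,0,0],[0,0,0],-1],[[0,0,0],[0,0,0],-1],[[0,0,0],[0,0,0],-1],[[0,0,0],[0,0,0],-1],[[0,0,0],[0,0,0],-1],[[0,0,0],[0,0,0],-1],[[0,0,0],[0,0,0],-1],[[0,0,0],[0,0,0],-1]]'
```

```text
time: 12.8
tool_pos: [542.6, -310.2, 73.3]
tcp_rot: [3.141, -0.001, -0.12]
contact_force: [2.1, -2.2, 3.2]
grip_width: 29.6
finger_force: 30.0
time: 13.63
tool_pos: [542.6, -310.2, 73.3]
tcp_rot: [3.141, -0.001, -0.12]
contact_force: [0.7, -0.3, 10.0]
grip_width: 29.7
finger_force: 30.0
```

The descent stopped at z = 73.3 mm (73.5 predicted) with the force rising to 10 N, so the base is on the block. One more light push, then release and retreat.

```bash
python3 -m pendant '[[[0,0,-0.03],[0,0,0],-1],[[0,0,0],[0,0,0],-1],[[0,0,0],[0,0,0],-1],[[0,0,0],[0,0,0],-0.3],[[0,0,0],[0,0,0],-0.1],[[0,0,0],[0,0,0],0.2],[[0,0,0],[0,0,0],0.6],[[0,0,0],[0,0,0],1],[[0,0,0],[0,0,0],1],[[0,0,0],[0,0,0],1]]'
python3 -m pendant '[[[0,0,0],[0,0,0],1],[[0,0,0.3],[0,0,0],1],[[0,0,0.5],[0,0,0],1],[[0,0,0.8],[0,0,0],1],[[0,0,0.8],[0,0,0],1],[[0,0,0.8],[0,0,0],1],[[0,0,0.8],[0,0,0],1],[[0,0,0.8],[0,0,0],1],[[0,0,0],[0,0,0],1],[[0,0,0],[0,0,0],1]]'
python3 -m pendant '[[[-0.3,0.8,0],[0,0,0],1],[[-0.3,0.9,0],[0,0,0],1],[[-0.3,0.9,0],[0,0,0],1],[[-0.3,0.9,0],[0,0,0],1],[[-0.3,0.9,0],[0,0,0],1],[[-0.3,0.9,0],[0,0,0],1],[[-0.3,0.9,0],[0,0,0],1],[[-0.3,0.9,0],[0,0,0],1],[[-0.3,0.9,0],[0,0,0],1],[[-0.3,0.9,0],[0,0,0],1]]'
python3 - <<'E'
from plant import bot
import cv2,numpy as np
c=lambda im,x,y,w=64,h=96: cv2.resize(im[y-h//2:y+h//2,x-w//2:x+w//2],(400,600),interpolation=cv2.INTER_CUBIC)
t,s=bot.capture("top"),bot.capture("scene")
cv2.imwrite("pics/c.png",np.hstack([c(t,384,186),c(s,300,120)]))
E
```

```text
time: 14.47
tool_pos: [542.2, -309.9, 70.7]
tcp_rot: [-3.141, 0.001, -0.12]
contact_force: [-0.5, -0.1, 0.2]
grip_width: 67.4
finger_force: 0.0
time: 15.3
tool_pos: [542.9, -310.3, 217.2]
tcp_rot: [3.139, -0.004, -0.12]
contact_force: [0.1, 0.0, 0.5]
grip_width: 91.6
finger_force: 0.0
time: 16.13
tool_pos: [450.9, -41.6, 214.0]
tcp_rot: [-3.141, 0.002, -0.12]
contact_force: [0.1, 0.4, 0.2]
grip_width: 91.6
finger_force: 0.0
```

View pics/c.png

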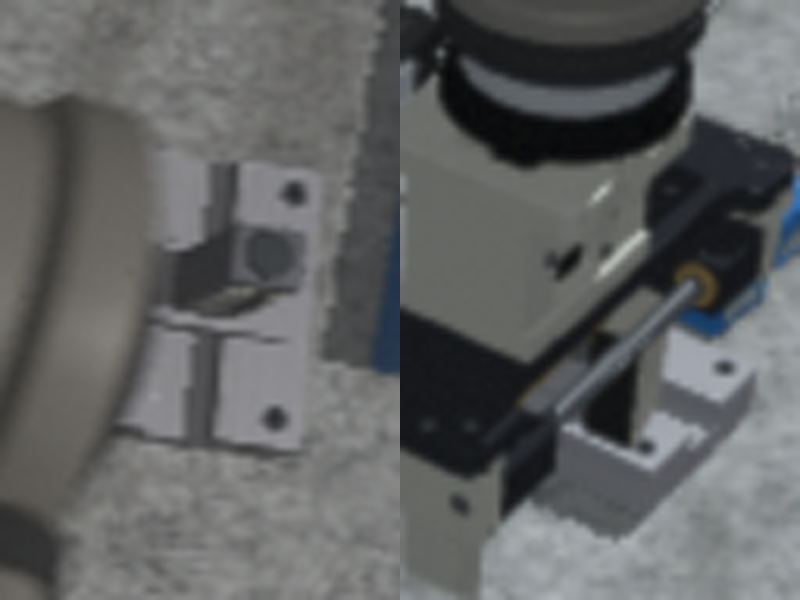

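The gauge stands upright on the channel block, with its cap at about (270,252) in the top crop. The arm still hides part of it in both views, so I'll move it further away and measure.

```bash
python3 -m pendant '[[[-0.1,0.9,0],[0,0,0],1],[[-0.1,0.9,0],[0,0,0],1],[[-0.1,0.9,0],[0,0,0],1],[[-0.1,0.9,0],[0,0,0],1],[[-0.1,0.9,0],[0,0,0],1],[[-0.1,0.9,0],[0,0,0],1],[[-0.1,0.9,0],[0,0,0],1],[[-0.1,0.9,0],[0,0,0],1],[[0,0,0],[0,0,0],1],[[0,0,0],[0,0,0],1]]'
python3 - <<'E'
from plant import bot
import cv2,numpy as np
c=lambda im,x,y,w=64,h=96: cv2.resize(im[y-h//2:y+h//2,x-w//2:x+w//2],(400,600),interpolation=cv2.INTER_CUBIC)
t,s=bot.capture("top"),bot.capture("scene")
cv2.imwrite("pics/d.png",np.hstack([c(t,384,186),c(s,300,120)]))
E
```

```text
time: 17.07
tool_pos: [428.0, 173.4, 214.2]
tcp_rot: [3.141, 0.001, -0.117]
contact_force: [0.2, 0.5, 0.1]
grip_width: 91.9
finger_force: 0.0
```

View pics/d.png

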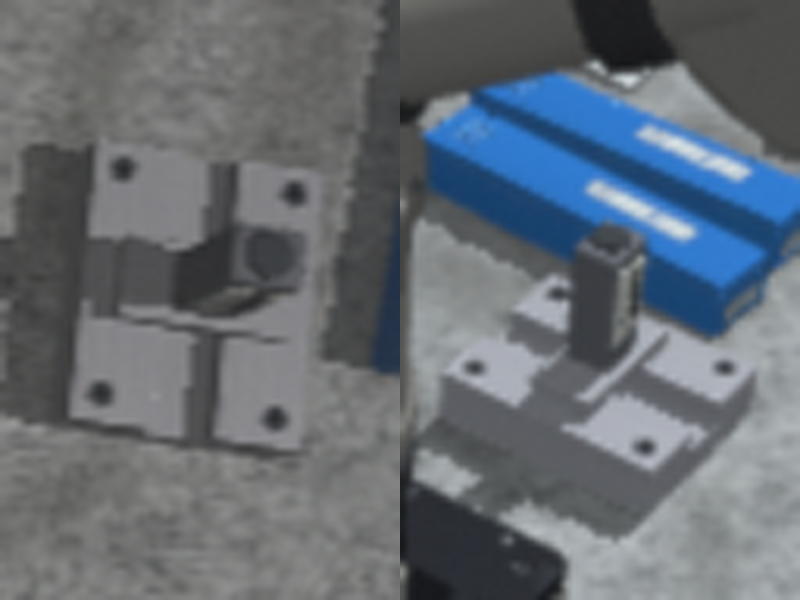

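The gauge stands across the channel in both views, with its cap at (270,252) in the left half and (613,238) in the right. I'll measure the cap's height and position.

```bash
python3 - <<'E'
from h import *
np.set_printoptions(precision=1,suppress=True)
t=lambda x,y:("top",352+(x+.5)/6.25-.5,138+(y+.5)/6.25-.5)
s=lambda x,y:("scene",268+(x-400+.5)/6.25-.5,72+(y+.5)/6.25-.5)
print(tri(t(270,252),s(613,238)),plane(*t(270,252),107),plane(*s(613,238),107))
H=np.array([plane(*t(*p),30) for p in[(122,168),(294,193),(275,418),(101,392)]]);print(H.mean(0))
E
```

```text
(array([ 544.2, -310.9,  103.7]), np.float64(3.7200978418019095)) [ 545.2 -308.9  107. ] [ 540.6 -307.2  107. ]
[ 544.  -310.2   30. ]
```

```bash
python3 -c "
from plant import bot
print(bot.close_job())"
```

```text
the job is handed in; nothing more can be done
None
```

The job is handed in: the gauge stands squarely across the middle of the channel, pushed down until the base met the block (about 10 N), released, and within about 2–3 mm of centre by the cameras; I did not get a verdict back.

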